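# Clamp a wood block in the catch-guarded lever press

### The arm

A 7-joint arm with a two-finger parallel gripper is mounted at the origin on a cart in front of the work surface, level with it; the furniture and walls round the work are solid. World frame = base frame: x ahead of the robot, y to its left, z up, the work surface at z = 0. Lengths are in m, angles in degrees, forces in N, time in s.
With the tool pointing down it reaches from about 0.4 to 0.875 m from the base axis. Payload 4.4 kg.
Tool frame: the origin (TCP) lies on the centre line of the jaws, within the pads' length; the fingertips stand 17 mm ahead of it and the grasp point (between the pads) lies 2 mm behind it; z points along the fingers, y is the line along which they close (so a half turn about z gives the same grasp; the last joint's range is limited). The gripper opens to 85 mm and grips with 20 to 120 N. Pads are 22 mm wide; open, the fingers measure 114 mm over their backs; the gripper's body (76 mm by 85 mm) begins 54 mm behind the grasp point. The pads swing forward as they close: fully open they stand 13 mm farther back than shut.
Start: joints at [61.948, 36.005, 2.206, 86.941, -1.547, 57.084, -1.146], TCP at [0.267, -0.592, 0.248] pointing down, gripper open.
Joint ranges: [-175.42, 175.42], [-21.48, 121.26], [-71.46, 75.88], [10.55, 141.38], [-63.04, 243.04], [13.31, 113.54], [-168.57, 168.57]. Speed limits (degrees/s): [147.25, 147.25, 180, 180, 180, 180, 180].

### API

Orientations are given as a 3x3 rotation matrix whose columns are the frame's x, y, z axes.
In Python, from cell import env, vision gives the robot as it stands. The module is installed in compiled form; this text tells all that it offers.
- The arm moves only by the shell command python3 -m creep 'ROWS' [FORCE]. ROWS is JSON, a list of rows, each a list of 7 numbers: the turn, a rotation vector about the tool's x, y, z in degrees, then the shift along the tool's x, y, z in mm, then the finger opening in mm, from 0 to 85.4. In form: [[rx, ry, rz, x, y, z, gripper], ...]. A call has 1 to 8 rows; each row is the pose to reach, as a shift and turn from the pose commanded when the call began, along the tool's axes at that moment; what a row does not reach only later rows make up. A row lasts 1/8 s, in which the tool goes at most 62.5 mm and 10.7 degrees, less where a joint would pass 70% of its speed; a pose out of reach is approached as far as the arm can. A call with a gripper value outside its range is refused whole. The fingers move at their own pace and stop on an object; FORCE is the grip in N (left out, the last holds). Time passes only in rows, so rows that repeat a pose let the fingers close. It gives the time, the measured TCP pose, the force, the opening and the grip force at its end, in the units of the state.
- env.observe(): the state, without advancing time (a new reading comes with each control period).
- vision.grab_frame(name): name is "scene" or "top" or "wrist"; returns the picture (400x640x3 uint8, red, green, blue); there is no depth.
- vision.camera_model(name): a dict with "vertical_fov" (degrees; the focal length in pixels is half the picture's height over the tangent of half this angle, whatever the lens; pixels are square), "cx", "cy" (the principal point, pixels), "T" (4x4, takes a point from camera to world coordinates). Camera axes: x right, y up, looking along -z (the intrinsics and any distortion apply to the point x, -y, -z); pixel columns grow to the right and rows downward; lengths in m; the calibration is good to about 2 mm. A picture is of the moment at which its call begins: read the wrist's pose just before it. camera_model takes no time and is no camera call; for the wrist camera it gives the pose at the moment of the call.
- env.job_done(): hands the job in; it is judged then, once.
Trained networks look in the newest picture that a camera, given by its name, has taken for a name from the list of things; names that differ only in an ending like _2 or _b are one class to them, and where a whole thing is asked for, a point or a joint stands for the part that bears it (a point fixed in the world has none). Each returns a list of dicts, best first, with "p" (0 to 1); they miss things now and then, are a little off and sometimes report something else, mostly with a low value. They report only what shows in the picture. A call takes as long as a camera call. They do not tell look-alikes from the thing itself.
- vision.boxes_of(camera, target): "rect" ([centre column, centre row, width, height] in pixels, round what is visible of it).
- vision.pinpoint(camera, target): "uv" ([column, row] in pixels: a listed point, or the origin of a listed thing).
The state is a dict: "clock": time; "joint_pos": joint angles; "qd": joint speeds; "joint_torque": joint torques, N m; "tool_pos": TCP position; "orientation": TCP orientation; "ft_force": force on the tool from outside, world axes, zero at the start; "torque": the same for the moment, N m; "gripper_width": finger opening in m; "gripper_force": force on a finger pad.
Only numpy, scipy, OpenCV 4.12 (cv2) and the standard library are available. Lean on these libraries where they do the work, as an engineer would, in place of code of your own. Each camera call takes 0.05 s, during which the arm holds its last target. There are 200 camera calls.

### The job

Lay the reddish wood block on the bed of the green lever press, lengthwise between the rubber pad and the upright fence, and let go of it. Then press the yellow safety catch down to its stop, and only after that pull the black handle towards you as far as it goes, so that the pad clamps the block. Finish while still holding the handle fully pulled (the lever springs back if let go), and leave the catch down and the other things on the bench where they are.

Things in the scene. Friction and masses are not known exactly. Their poses are not given: they have to be found in the camera images.
- block_center (a point): Centre of the loose reddish-brown wood block, 50 (its x) x 75 (its y) x 36 mm high, about 90 g; z is up. Pick it across its 50 mm width.
- block: The same wood block; origin at the centre of its underside.
- bed_center (a point): Centre of the block's place on the fixed green press's bed, on its surface, 12 mm above the bench. x points level from pad to fence, roughly away from the robot, y left, z up. Fence face 49 mm away in +x (46 mm high); pad face at rest 50 mm in -x (37 mm high); gear housing face 75 mm in -x (108 mm high). So the block, its 75 mm along x, has 24 mm of play. Open for 100 mm on both y sides.
- pad: Spring-mounted rubber pressing pad; origin at its face. The lever drives it up to 35 mm in +x of the bed; once the block meets the fence its spring gives way (about 1 N per mm plus 4 N), so the block is clamped with about 15 N.
- catch (a joint): Yellow safety catch beside the lever, in rad: 0 = on (its strut stands under the lever's tooth and locks the lever), 0.75 = pressed fully down (lever free). Turns about catch_pivot, about the bed's y axis; held only by friction, about 2 N at the tab, so it stays where it is left.
- catch_tab (a point): Middle of the upper face of the catch's ribbed yellow tab, 34 x 34 mm and 8 mm thick, moving with the catch. The tab points towards the robot (-x of the bed) and at catch = 0 rises by 0.52 rad; at 0.75 it slopes 0.23 rad downwards. It is pressed down from above; closed fingers that come straight down at its middle, or up to 10 mm nearer its end, do it.
- catch_pivot (a point): Centre of the catch's hinge, 35 mm above the bench; axes as bed_center. The tab's middle lies 65 mm from it.
- lever (a joint): Lever angle in rad: 0 = at rest, leaning 0.75 rad away from the robot; 1.1 = end stop, fully pulled, leaning 0.35 rad towards the robot. A spring returns it; the pull at the handle grows from about 3 N to about 12 N.
- handle_grip (a point): Middle of the black round grip, 26 mm in diameter and 92 mm long, lying level along the y axis of the bed, free all round; it stands out sideways from the top of the lever arm, which is 55 mm from here in +y. It can be pinched from above with the fingers closing along the bed's x; it is a loose sleeve that turns on its spindle, so the hand may keep pointing down while the lever swings.
- handle: The black grip sleeve at the end of the lever; origin at the top of the lever arm.
- lever_pivot (a point): Point on the lever's turning axis (the bed's y direction), 85 mm above the bench; axes as bed_center. The middle of the grip swings about it in a circle of 150 mm radius, in the bed's x-z plane: grip = pivot + 150 mm * (sin(0.75 - lever), 0, cos(0.75 - lever)).
- tape_rule: Bystander: yellow tape measure, 37 x 70 x 64 mm; origin at its underside.
- glue: Bystander: blue bottle with a black cap, 46 x 76 x 196 mm, standing; origin at its underside.
- pine_strip: Bystander: light flat strip of wood, 45 x 120 x 19 mm; origin at its underside.
There are look-alikes about, which are no part of the job. What is shaped like the block but purple or turquoise is not meant.

How it is judged (in metres and radians):
On the way, in this order (a step that is already met when the one before it is completed fails the run):
1. the block lies on the bed between pad and fence, let go (x of block_center in the frame of bed_center between -0.02 and 0.02 m and y of block_center in the frame of bed_center between -0.022 and 0.022 m and z of block_center in the frame of bed_center between 0.012 and 0.024 m and angle between the y axis of block_center and the x axis of bed_center, either way round below 0.25 rad and contact force between the fingers and block below 0.2 N and linear speed of block below 0.02 m/s), for 0.2 s.
2. the safety catch is pressed down, the lever still at rest (value of joint catch above 0.62 rad and value of joint lever below 0.15 rad and x of block_center in the frame of bed_center between -0.02 and 0.02 m and y of block_center in the frame of bed_center between -0.022 and 0.022 m and z of block_center in the frame of bed_center between 0.012 and 0.024 m and angle between the y axis of block_center and the x axis of bed_center, either way round below 0.25 rad), for 0.1 s.
3. the lever is pulled home by its handle and the block is clamped (value of joint lever above 1 rad and contact force between pad and block above 5 N and contact force between the fingers and handle above 2 N), for 0.3 s.
At the end, for the whole second after the job is handed in: Lever over 1.0 rad, held by the fingers on the handle (over 2 N); catch over 0.55 rad; block still, not touched by the fingers, on the bed within 20 mm along and 22 mm across of its middle and 0.25 rad of straight, pressed by the pad with over 5 N (all of step 1 and all of step 3 and value of joint catch above 0.55 rad); the arm keeps its last pose, push and grip.
It fails at once if the lever is pulled while the catch is still on (value of joint lever above 0.2 rad and value of joint catch below 0.45 rad).
It fails at once if the tape measure is moved by more than 40 mm (distance of tape_rule from where it was at the start of the episode above 0.04 m).
It fails at once if the blue bottle is moved by more than 40 mm (distance of glue from where it was at the start of the episode above 0.04 m).
It fails at once if the strip of wood is moved by more than 40 mm (distance of pine_strip from where it was at the start of the episode above 0.04 m).
It also fails if it takes over 72 s, if anything falls off the work surface, if the arm or the gripper's body presses on something with over 40 N, if the wrist force passes 120 N, or if a joint passes its speed limit or range.

## Working session

There is one attempt and no reset: what is moved stays moved. The work goes in short steps, Python scripts to look and compute and a shell command to move; the robot and the scene stay as the last step left them, time stands still between calls to the robot, and variables do not carry over. Pictures are saved under pics/ and viewed, at most 10 in all, crops included, and the job is handed in when it is done.

```bash
mkdir -p pics
cat > h.py <<'E'
import numpy as np, cv2
from cell import env, vision
def K(n):
    m=vision.camera_model(n); return m,200/np.tan(np.radians(m["vertical_fov"])/2)
def ray(n,uv):
    m,f=K(n); T=np.array(m["T"]); d=T[:3,:3]@np.array([(uv[0]-m["cx"])/f,-(uv[1]-m["cy"])/f,-1]); return T[:3,3],d
def onz(n,uv,z):
    o,d=ray(n,uv); return o+d*(z-o[2])/d[2]
def tri(l):
    A=np.zeros((3,3));b=np.zeros(3)
    for n,uv in l:
        o,d=ray(n,uv); d=d/np.linalg.norm(d); P=np.eye(3)-np.outer(d,d); A+=P;b+=P@o
    p=np.linalg.solve(A,b)
    return p
def proj(n,p):
    m,f=K(n); T=np.array(m["T"]); c=T[:3,:3].T@(np.array(p)-T[:3,3]); return np.array([m["cx"]+f*c[0]/-c[2], m["cy"]-f*c[1]/-c[2]])
E
python3 - <<'E'
from h import *
np.set_printoptions(precision=3,suppress=True)
ims=[]
for n in ["scene","top"]:
    im=vision.grab_frame(n); cv2.imwrite(f"pics/{n}0.png",im[:,:,::-1]); 
    m=vision.camera_model(n); print(n,{k:v for k,v in m.items() if k!="T"},np.array(m["T"]).round(3).tolist())
    for t in ["block_center","bed_center","pad","catch_tab","catch_pivot","handle_grip","lever_pivot","handle","tape_rule","glue","pine_strip"]:
        print(t,[(np.round(r["uv"],1).tolist(),round(r["p"],2)) for r in vision.pinpoint(n,t)][:4])
print(env.observe())
E
```

```text
scene {'vertical_fov': 44.54645638370214, 'cx': 318.93750399482536, 'cy': 201.05410145031288} [[0.432, 0.633, -0.643, -0.533], [-0.901, 0.289, -0.322, -0.561], [-0.018, 0.719, 0.695, 1.281], [0.0, 0.0, 0.0, 1.0]]
block_center [([218.8, 199.8], 0.85), ([252.7, 173.4], 0.57), ([195.9, 216.7], 0.55)]
bed_center [([321.1, 193.7], 0.64)]
pad []
catch_tab [([330.8, 230.3], 0.64), ([337.4, 223.1], 0.6)]
catch_pivot [([336.7, 226.3], 0.55)]
handle_grip [([369.0, 172.8], 0.48)]
lever_pivot [([252.5, 173.1], 0.69), ([353.3, 213.6], 0.55)]
handle [([353.9, 170.4], 0.77)]
tape_rule [([252.6, 170.2], 0.74)]
glue []
pine_strip [([437.4, 287.6], 0.68)]
top {'vertical_fov': 44.76395790098552, 'cx': 316.00263185844045, 'cy': 198.4290279830003} [[0.453, 0.687, -0.567, -0.458], [-0.891, 0.36, -0.276, -0.518], [0.015, 0.631, 0.776, 1.501], [0.0, 0.0, 0.0, 1.0]]
block_center []
bed_center []
pad []
catch_tab []
catch_pivot []
handle_grip []
lever_pivot []
handle []
tape_rule []
glue []
pine_strip []
{'clock': 1.2, 'joint_pos': array([61.948, 36.005,  2.206, 86.943, -1.547, 57.086, -1.145]), 'qd': array([ 0.11 ,  0.04 , -0.04 ,  0.033, -0.016,  0.09 , -0.008]), 'joint_torque': array([ -0.   , -56.33 ,   1.225, -19.379,   0.011,   0.001,   0.   ]), 'tool_pos': array([ 0.267, -0.592,  0.248]), 'orientation': array([[ 0.912,  0.411, -0.   ],
       [ 0.411, -0.912,  0.   ],
       [ 0.   , -0.   , -1.   ]]), 'ft_force': array([-0.094, -0.397,  0.197]), 'torque': array([ 0.015, -0.004,  0.023]), 'gripper_force': 0.0, 'gripper_width': 0.08520127118994757}
```

View pics/scene0.png

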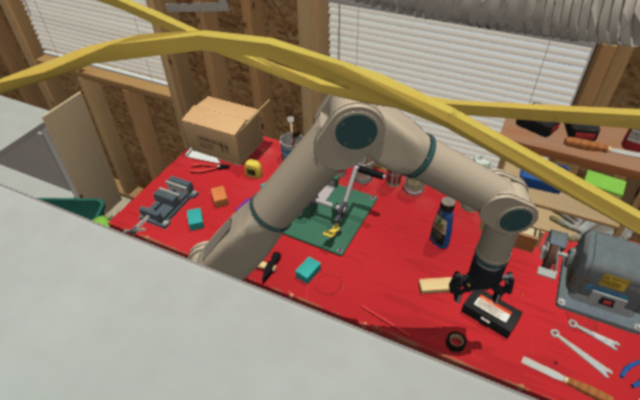

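View pics/top0.png

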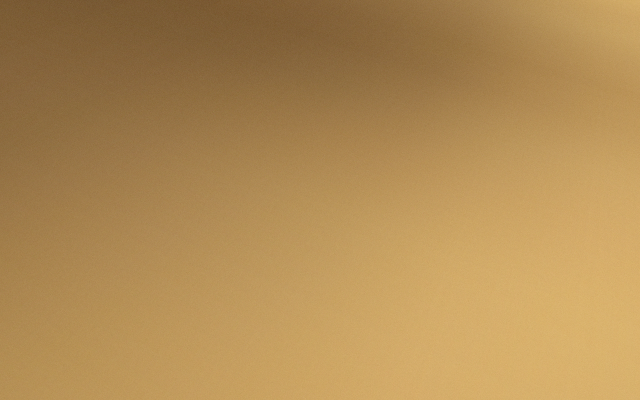

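The scene picture shows the press on its green bed at about (330,215), with the yellow tab at (331,231) and the black grip at (370,172). The bottle is at (443,222), the strip at (437,286) and the tape measure at (253,169). The top camera is blocked by something and of no use.
Block-shaped candidates are orange-red (219,197), turquoise (195,218), turquoise (308,269) and purple (243,205, behind the arm). The orange-red one fits "reddish wood"; I'll confirm it in a crop.

Run:
```python
from h import *
np.set_printoptions(precision=3,suppress=True)
im=cv2.imread("pics/scene0.png")
cv2.imwrite("pics/crop1.png",cv2.resize(im[130:290,170:390],None,fx=3.6,fy=3.6,interpolation=cv2.INTER_CUBIC))
for nm,uv,z in [("block",(218.8,197.5),.018),("blocktop",(219,195),.036),("bed",(321,193.7),.012),("tab",(330.8,230.3),.067),("grip",(369,172.8),.195),("handle",(353.9,170.4),.195),("lpiv",(353.3,213.6),.085),("cpiv",(336.7,226.3),.035),("tape",(252.6,170),.03),("strip",(437,287),.01),("glue",(440,244),0),("turq",(195,218),.018),("turq2",(308,269),.018)]:
    print(nm,onz("scene",uv,z))
m=vision.camera_model("wrist"); print(m)
```

```text
block [0.495 0.377 0.018]
blocktop [0.492 0.37  0.036]
bed [0.68  0.038 0.012]
tab [ 0.478 -0.095  0.067]
grip [ 0.666 -0.152  0.195]
handle [ 0.656 -0.101  0.195]
lpiv [ 0.566 -0.14   0.085]
cpiv [ 0.531 -0.094  0.035]
tape [0.674 0.335 0.03 ]
strip [ 0.445 -0.478  0.01 ]
glue [ 0.633 -0.437  0.   ]
turq [0.369 0.394 0.018]
turq2 [ 0.333 -0.08   0.018]
{'vertical_fov': 65.81346491409865, 'cx': 317.1754713101279, 'cy': 196.1047783003334, 'T': array([[ 0.411,  0.872,  0.265,  0.335],
       [-0.912,  0.393,  0.12 , -0.563],
       [ 0.   , -0.29 ,  0.957,  0.374],
       [ 0.   ,  0.   ,  0.   ,  1.   ]])}
```

View pics/crop1.png

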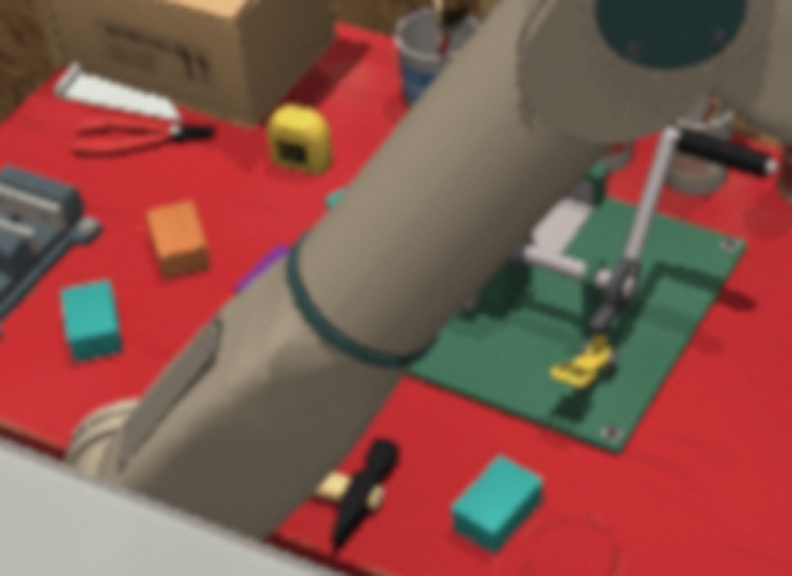

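The crop confirms it: the orange-red wooden block is at about (219,197), and the turquoise and purple ones are look-alikes. Next I'll move above the press for a wrist look.

```bash
python3 -m creep '[[0,0,0,0,0,-60,85],[0,0,0,30,-20,-110,85],[0,0,0,80,-50,-130,85],[0,0,0,130,-80,-130,85],[0,0,0,182,-112,-130,85],[0,0,0,234,-144,-130,85],[0,0,0,286,-176,-130,85],[0,0,0,338,-208,-130,85]]' 30 && python3 -m creep '[[0,0,0,52,-32,0,85],[0,0,0,104,-64,0,85],[0,0,0,150,-94,0,85],[0,0,0,168,-104,0,85],[0,0,0,168,-104,0,85],[0,0,0,168,-104,0,85]]'
python3 - <<'E'
from h import *
np.set_printoptions(precision=3,suppress=True)
n="wrist"; im=vision.grab_frame(n); cv2.imwrite("pics/w1.png",im[:,:,::-1])
print(env.observe()["joint_pos"],vision.camera_model(n)["T"])
for n in ["wrist","scene"]:
  if n=="scene": cv2.imwrite("pics/s1.png",vision.grab_frame(n)[:,:,::-1])
  for t in ["block_center","bed_center","pad","catch_tab","catch_pivot","handle_grip","lever_pivot","handle","tape_rule","glue","pine_strip"]:
    print(n,t,[(np.round(r["uv"],1).tolist(),round(r["p"],2)) for r in vision.pinpoint(n,t)][:3])
E
```

```text
clock: 2.2
tool_pos: [0.4908, -0.2623, 0.3787]
orientation: [[0.912, 0.411, 0.001], [0.411, -0.912, -0.0], [0.001, 0.001, -1.0]]
ft_force: [0.3, -1.7, 0.4]
gripper_width: 0.0847
gripper_force: 0.0
clock: 2.95
tool_pos: [0.5993, -0.1026, 0.3783]
orientation: [[0.913, 0.408, -0.001], [0.408, -0.913, -0.002], [-0.001, 0.001, -1.0]]
ft_force: [0.1, -0.5, 0.2]
gripper_width: 0.0849
gripper_force: 0.0
[ 10.018  26.26   -4.784  83.03    2.337  70.826 -60.972] [[ 0.407  0.874  0.266  0.667]
 [-0.913  0.389  0.12  -0.074]
 [ 0.001 -0.292  0.957  0.504]
 [ 0.     0.     0.     1.   ]]
wrist block_center [([241.9, 284.0], 0.93), ([118.9, 40.5], 0.78), ([80.1, 124.4], 0.64)]
wrist bed_center [([248.0, 53.2], 0.69)]
wrist pad [([227.9, 85.0], 0.69)]
wrist catch_tab [([277.1, 232.7], 0.86)]
wrist catch_pivot [([296.8, 195.3], 0.73)]
wrist handle_grip [([397.2, 134.6], 0.87), ([275.9, 229.6], 0.68)]
wrist lever_pivot [([341.3, 189.0], 0.97)]
wrist handle [([345.4, 104.7], 0.57), ([340.7, 189.6], 0.49)]
wrist tape_rule [([0.4, 76.4], 0.65)]
wrist glue [([501.8, 205.8], 0.56)]
wrist pine_strip [([470.5, 300.1], 0.79)]
scene block_center [([272.1, 187.1], 0.84), ([196.8, 217.4], 0.78), ([310.4, 268.6], 0.55)]
scene bed_center [([320.3, 192.9], 0.83)]
scene pad []
scene catch_tab [([330.3, 232.4], 0.48)]
scene catch_pivot [([337.1, 224.3], 0.68)]
scene handle_grip [([369.8, 173.9], 0.58)]
scene lever_pivot [([354.7, 213.8], 0.83)]
scene handle [([354.6, 166.7], 0.68)]
scene tape_rule [([254.8, 172.6], 0.57), ([436.6, 288.7], 0.52)]
scene glue [([437.9, 243.9], 0.76)]
scene pine_strip [([436.5, 289.4], 0.83)]
```

View pics/w1.png

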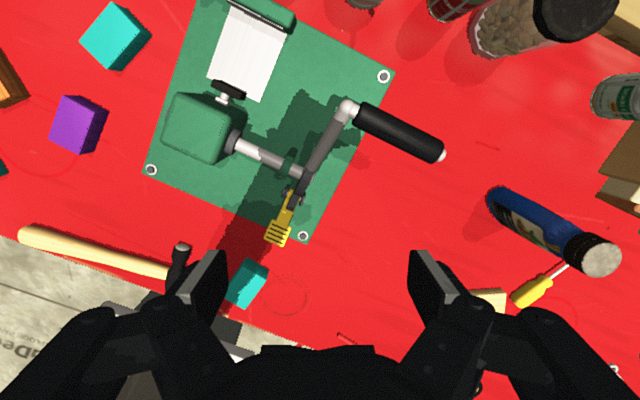

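The wrist picture shows the press clearly: white bed area at (248,53), pad at (228,87), yellow tab at (279,233), grip at (398,132) and plate screws at (384,76), (304,236) and (150,170). The orange block is just at the left edge, about (8,80), next to purple (78,124) and turquoise (115,37).

Run:
```python
from h import *
np.set_printoptions(precision=3,suppress=True)
n="wrist"
a,b,c=[onz(n,p,.010) for p in [(384,76),(304,236),(150.5,170)]]
print("screws",a,b,c,"yaw",np.degrees(np.arctan2(*(a-b)[1::-1])),np.degrees(np.arctan2(*(b-c)[1::-1]))+90, np.linalg.norm(a-b),np.linalg.norm(c-b))
for t,w,s,z in [("bed",(248,53.2),(320.3,192.9),.012),("tab",(277.1,232.7),(330.8,231),.067),("cpiv",(296.8,195.3),(337,225),.035),("grip",(397.2,134.6),(369.4,173.4),.195),("lpiv",(341.3,189),(354.2,213.7),.085),("handle",(345.4,104.7),(354.2,168),.195),("glue",(501.8,205.8),(437.9,243.9),0)]:
    print(t,"tri",tri([("wrist",w),("scene",s)]),"wz",onz("wrist",w,z),"sz",onz("scene",s,z))
```

```text
screws [ 0.743 -0.147  0.01 ] [ 0.456 -0.141  0.01 ] [0.46  0.133 0.01 ] yaw -1.0199778942486857 -0.9454697395113811 0.2876608040088849 0.27475418524406003
bed tri [0.69  0.049 0.004] wz [0.689 0.049 0.012] sz [0.683 0.042 0.012]
tab tri [ 0.471 -0.096  0.071] wz [ 0.468 -0.094  0.067] sz [ 0.475 -0.097  0.067]
cpiv tri [ 0.529 -0.097  0.045] wz [ 0.526 -0.099  0.035] sz [ 0.537 -0.092  0.035]
grip tri [ 0.671 -0.154  0.19 ] wz [ 0.673 -0.155  0.195] sz [ 0.664 -0.154  0.195]
lpiv tri [ 0.573 -0.146  0.081] wz [ 0.576 -0.15   0.085] sz [ 0.567 -0.143  0.085]
handle tri [ 0.677 -0.095  0.188] wz [ 0.677 -0.097  0.195] sz [ 0.668 -0.097  0.195]
glue tri [ 0.641 -0.432 -0.007] wz [ 0.643 -0.431  0.   ] sz [ 0.63  -0.431  0.   ]
```

```bash
python3 -m creep '[[0,0,0,19,-58,0,85],[0,0,0,38,-116,0,85],[0,0,0,57,-174,0,85],[0,0,0,76,-232,10,85],[0,0,0,95,-290,30,85],[0,0,0,114,-348,50,85],[0,0,0,130,-400,70,85],[0,0,0,140,-434,80,85]]' && python3 -m creep '[[0,0,0,0,0,0,85],[0,0,0,0,0,0,85],[0,0,0,0,0,0,85]]'
python3 - <<'E'
from h import *
n="wrist"; im=vision.grab_frame(n); cv2.imwrite("pics/w2.png",im[:,:,::-1])
for t in ["block_center","block","tape_rule","bed_center"]:
    for r in vision.pinpoint(n,t)[:3]: print(t,r["uv"],r["p"],onz(n,r["uv"],.018 if t=="block_center" else 0).round(3))
hsv=cv2.cvtColor(im,cv2.COLOR_RGB2HSV)
m=((hsv[...,0]>6)&(hsv[...,0]<16)&(hsv[...,1]>110)&(hsv[...,2]>110)).astype(np.uint8)
c,_=cv2.findContours(cv2.morphologyEx(m,cv2.MORPH_OPEN,np.ones((3,3))),0,2)
for k in sorted(c,key=cv2.contourArea)[-3:]: print(cv2.contourArea(k),cv2.approxPolyDP(k,5,True)[:,0].tolist())
print(env.observe()["joint_pos"].round(1))
E
```

```text
clock: 5.15
tool_pos: [0.5475, 0.3567, 0.2968]
orientation: [[0.91, 0.415, -0.002], [0.415, -0.91, 0.0], [-0.002, -0.001, -1.0]]
ft_force: [0.3, -0.5, -0.1]
gripper_width: 0.0853
gripper_force: 0.0
clock: 5.52
tool_pos: [0.5505, 0.3513, 0.299]
orientation: [[0.913, 0.409, 0.001], [0.409, -0.913, -0.001], [0.001, 0.001, -1.0]]
ft_force: [-0.4, -0.4, 0.5]
gripper_width: 0.0852
gripper_force: 0.0
block_center [498.4, 381.3] 0.95 [ 0.333 -0.081  0.018]
block_center [283.2, 185.6] 0.74 [0.501 0.378 0.018]
block_center [246.2, 263.2] 0.7 [0.369 0.383 0.018]
block [495.6, 371.6] 0.97 [ 0.337 -0.084  0.   ]
block [283.4, 177.3] 0.9 [0.506 0.383 0.   ]
block [243.9, 255.5] 0.9 [0.369 0.391 0.   ]
tape_rule [365.5, 71.6] 0.74 [0.678 0.34  0.   ]
tape_rule [579.6, 348.0] 0.47 [ 0.437 -0.185  0.   ]
bed_center [565.3, 160.0] 0.69 [0.689 0.036 0.   ]
35.5 [[283, 212], [276, 217]]
330.5 [[7, 64], [0, 66], [0, 96], [14, 92]]
761.0 [[286, 155], [272, 162], [288, 178], [297, 209], [290, 214], [309, 202]]
[ -29.9   33.9   -8.9   82.5    5.5   64.  -105.6]
```

View pics/w2.png

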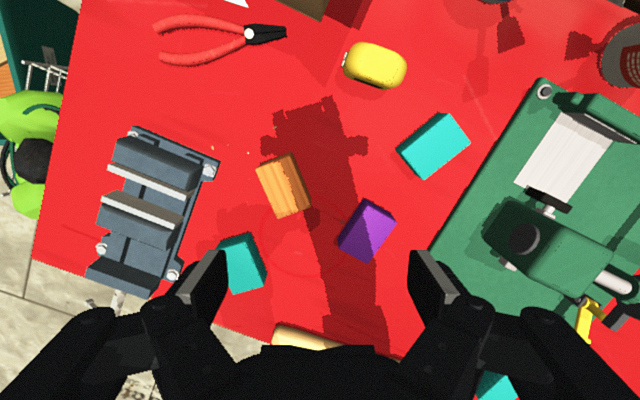

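The orange block is at about (283,185), with corners near (257,163), (290,153), (310,206) and (278,217). The neighbours are turquoise (433,146), purple (367,230) and turquoise (243,262); the tape is at (375,65).

Run:
```python
from h import *
np.set_printoptions(precision=3,suppress=True)
im=cv2.imread("pics/w2.png"); n="wrist"
P=[onz(n,p,.036)[:2] for p in [(257,163),(290,153),(310,206),(278,217)]]
for i in range(4): d=P[(i+1)%4]-P[i]; print(P[i],np.linalg.norm(d).round(4),np.degrees(np.arctan2(d[1],d[0])))
# fit a full box silhouette to mask
hsv=cv2.cvtColor(im,cv2.COLOR_BGR2HSV); H=hsv[...,0].astype(int)
m=((H>7)&(H<24)&(hsv[...,1]>60)&(hsv[...,2]>50)); m[:140]=0;m[230:]=0;m[:,:245]=0;m[:,325:]=0
m=m.astype(np.uint8); m=cv2.morphologyEx(m,cv2.MORPH_CLOSE,np.ones((5,5)));m=cv2.morphologyEx(m,cv2.MORPH_OPEN,np.ones((3,3)))
from scipy.optimize import minimize
def sil(x):
    c,s=np.cos(x[2]),np.sin(x[2]); q=[proj(n,(x[0]+c*a-s*b,x[1]+s*a+c*b,z)) for a in(-.025,.025) for b in(-.0375,.0375) for z in(0,.036)]
    h=cv2.convexHull(np.array(q,np.float32)); g=np.zeros((400,640),np.uint8); cv2.fillConvexPoly(g,(h*16).astype(int),1,shift=4); return g
f=lambda x:(sil(x)!=m).sum()
best=min((minimize(f,[.501,.378,y],method="Nelder-Mead",options=dict(initial_simplex=[[.501,.378,y],[.511,.378,y],[.501,.388,y],[.501,.378,y+.15]])) for y in np.arange(0,3.14,.4)),key=lambda r:r.fun)
print(best.x,np.degrees(best.x[2]),best.fun,m.sum())
v=im.copy(); 
for k,col in((sil(best.x),(255,0,0)),(m,(0,255,0))):
    cc,_=cv2.findContours(k,0,2); cv2.drawContours(v,cc,-1,col,1)
cv2.imwrite("pics/c2.png",np.hstack([cv2.resize(q[130:240,235:335],None,fx=4,fy=4,interpolation=cv2.INTER_CUBIC) for q in(im,v)]))
```

```text
[0.519 0.421] 0.0442 -49.03825175880319
[0.548 0.388] 0.0747 -136.47616139013118
[0.494 0.336] 0.0458 134.07316847817543
[0.462 0.369] 0.0771 42.33609586851062Traceback (most recent call last):
  File "<stdin>", line 15, in <module>
  File "<stdin>", line 15, in <genexpr>
    res = _minimize_neldermead(fun, x0, args, callback, bounds=bounds,
                               **options)
    fxcc = func(xcc)
    fx = function(np.copy(x), *(wrapper_args + args))
  File "<stdin>", line 14, in <lambda>
  File "<stdin>", line 12, in sil
  File "h.py", line 16, in proj
    m,f=K(n); T=np.array(m["T"]); c=T[:3,:3].T@(np.array(p)-T[:3,3]); return np.array([m["cx"]+f*c[0]/-c[2], m["cy"]-f*c[1]/-c[2]])
        ~^^^
  File "h.py", line 4, in K
    m=vision.camera_model(n); return m,200/np.tan(np.radians(m["vertical_fov"])/2)
ValueError: time passes only in moves, steps and waits
```

The corner fit agrees with the block's size (75 mm long side): centre about (0.504,0.378), long axis at 43°. Pre-grasp above it, then a second measurement.

```bash
python3 -m creep '[[0,0,-9,-12,-15,45,85],[0,0,-19,-24,-30,90,85],[0,0,-19,-31,-43,130,85],[0,0,-19,-31,-43,150,85],[0,0,-19,-31,-43,150,85],[0,0,-19,-31,-43,150,85]]'
python3 - <<'E'
from h import *
n="wrist"; im=vision.grab_frame(n); cv2.imwrite("pics/w3.png",im[:,:,::-1])
for t,z in [("block_center",.018),("block",0)]:
    for r in vision.pinpoint(n,t)[:3]: print(t,r["uv"],r["p"],onz(n,r["uv"],z).round(4))
print(env.observe()["tool_pos"])
E
```

```text
clock: 6.52
tool_pos: [0.5044, 0.3798, 0.1494]
orientation: [[0.728, 0.685, 0.002], [0.685, -0.728, 0.001], [0.002, 0.0, -1.0]]
ft_force: [-0.8, 1.2, 0.3]
gripper_width: 0.0851
gripper_force: 0.0
block_center [316.0, 194.5] 0.92 [0.5024 0.3778 0.018 ]
block_center [546.5, 212.7] 0.82 [0.63   0.2174 0.018 ]
block_center [402.4, 293.3] 0.55 [0.487  0.2493 0.018 ]
block [533.3, 203.1] 0.88 [0.6319 0.2197 0.    ]
block [399.4, 282.2] 0.84 [0.4886 0.2487 0.    ]
block [313.8, 186.7] 0.8 [0.5025 0.3807 0.    ]
[0.50437577 0.37990345 0.14969041]
```

View pics/w3.png

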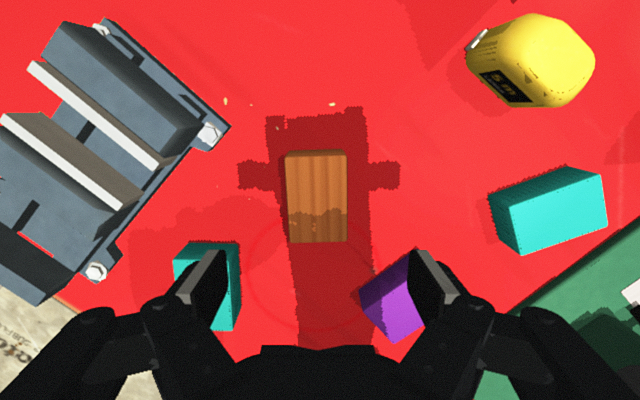

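The block (316,195) is upright in the picture and centred between the fingers; turquoise (205,285) and purple (390,300) are clear. Descend and grip, lifting only after closing.

```bash
python3 -m creep '[[0,0,0,-2,0,50,85],[0,0,0,-2,0,100,85],[0,0,0,-2,0,127,85],[0,0,0,-2,0,127,85],[0,0,0,-2,0,127,85],[0,0,0,-2,0,127,30],[0,0,0,-2,0,127,30],[0,0,0,-2,0,127,30]]' 40 && python3 -m creep '[[0,0,0,0,0,0,30],[0,0,0,0,0,0,30],[0,0,0,0,0,0,30],[0,0,0,0,0,0,30]]'
```

```text
clock: 7.68
tool_pos: [0.5028, 0.3788, 0.0229]
orientation: [[0.728, 0.686, 0.002], [0.686, -0.728, 0.001], [0.002, 0.0, -1.0]]
ft_force: [-1.5, -0.3, 5.6]
gripper_width: 0.0498
gripper_force: 41.7
clock: 8.18
tool_pos: [0.5028, 0.3788, 0.0229]
orientation: [[0.728, 0.686, 0.002], [0.686, -0.728, 0.001], [0.002, 0.0, -1.0]]
ft_force: [-0.7, -0.8, 5.5]
gripper_width: 0.0498
gripper_force: 41.7
```

```bash
python3 -m creep '[[0,0,0,0,0,-40,30],[0,0,0,0,0,-100,30],[0,0,0,0,0,-160,30],[0,0,8,-20,40,-200,30],[0,0,16,-45,90,-227,30],[0,0,24,-70,140,-227,30],[0,0,32,-95,190,-227,30],[0,0,40,-120,240,-227,30]]' && python3 -m creep '[[0,0,4.3,8,50,0,30],[0,0,4.3,17,77,0,30],[0,0,4.3,17,77,0,30],[0,0,4.3,17,77,0,30]]'
python3 - <<'E'
from h import *
n="wrist"; im=vision.grab_frame(n); cv2.imwrite("pics/w4.png",im[:,:,::-1])
for t,z in [("block_center",.24),("bed_center",.012),("pad",.03),("lever_pivot",.085),("handle_grip",.195),("catch_tab",.067)]:
    for r in vision.pinpoint(n,t)[:3]: print(t,r["uv"],r["p"],onz(n,r["uv"],z).round(4))
print(env.observe())
E
```

```text
clock: 9.18
tool_pos: [0.5794, 0.1195, 0.249]
orientation: [[0.999, 0.053, 0.001], [0.053, -0.999, 0.0], [0.001, -0.0, -1.0]]
ft_force: [1.0, 0.6, -1.2]
gripper_width: 0.0494
gripper_force: 41.7
clock: 9.68
tool_pos: [0.6001, 0.0467, 0.2485]
orientation: [[1.0, -0.017, -0.0], [-0.017, -1.0, 0.001], [-0.0, -0.001, -1.0]]
ft_force: [0.1, 0.9, -0.1]
gripper_width: 0.0496
gripper_force: 41.6
block_center [159.7, 255.6] 0.94 [0.6049 0.122  0.24  ]
block_center [78.7, 335.0] 0.91 [0.5592 0.1723 0.24  ]
block_center [163.6, 148.0] 0.76 [0.6565 0.1119 0.24  ]
bed_center [315.9, 92.9] 0.76 [0.6845 0.0462 0.012 ]
pad [312.6, 140.5] 0.76 [0.6343 0.0503 0.03  ]
catch_tab [445.1, 287.4] 0.95 [ 0.4702 -0.0989  0.067 ]
catch_tab [439.5, 234.4] 0.36 [ 0.5361 -0.0861  0.067 ]
{'clock': 10.025, 'joint_pos': array([ -5.89323619,  31.95390248,  -1.83238133,  94.89099287,
         1.19907936,  53.17338171, -99.12102948]), 'qd': array([ 0.13144192,  0.00678793,  0.18485093, -0.06331638,  0.04225191,
       -0.0189    ,  0.05477596]), 'joint_torque': array([-8.09362368e-02, -5.22075641e+01,  1.91032849e-01, -1.86610991e+01,
        2.63304413e-03,  2.62302667e-03, -9.69923494e-04]), 'tool_pos': array([0.60043989, 0.04608432, 0.24836836]), 'orientation': array([[ 9.99861343e-01, -1.66521456e-02, -6.71376374e-06],
       [-1.66521442e-02, -9.99861329e-01,  1.72730964e-04],
       [-9.58917390e-06, -1.72595215e-04, -9.99999985e-01]]), 'ft_force': array([-0.72900034, -0.36997721, -0.3322288 ]), 'torque': array([ 0.02035138, -0.03323197, -0.005722  ]), 'gripper_force': 41.63310706615448, 'gripper_width': 0.04974548766867614}
```

View pics/w4.png

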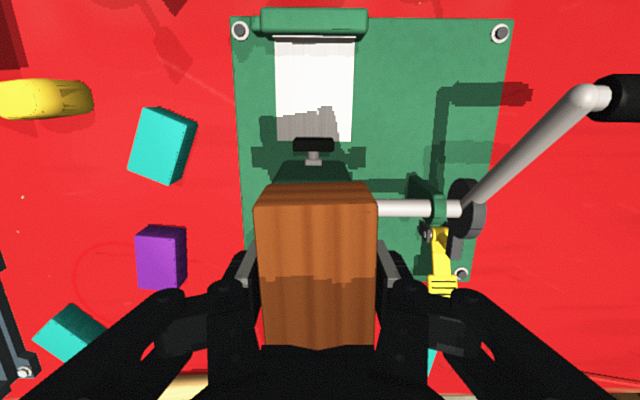

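The held block fills (255–377,183–345), straight. The white bed is at columns 275–353, rows 38–142, the pad's front edge at row 137 and the fence front at row 38. The bed centre is about (0.685,0.046); I'll check it against these edges.

Run:
```python
from h import *
n="wrist"
print("fence top",onz(n,(315,37),.058),"pad top edge",onz(n,(314,137),.049),"white l/r",onz(n,(275,90),.012),onz(n,(353.5,90),.012))
a,b=onz(n,(240.5,31),.010),onz(n,(501,33.5),.010); print(a,b,np.degrees(np.arctan2(*(b-a)[1::-1]))+90)
```

```text
fence top [0.73262602 0.044587   0.058     ] pad top edge [0.64035884 0.04745507 0.049     ] white l/r [0.68866748 0.09011786 0.012     ] [0.68717721 0.00305127 0.012     ]
[0.74850032 0.12357539 0.01      ] [ 0.74138197 -0.15283924  0.01      ] -1.4751801082412754
```

```bash
python3 -m creep '[[0,0,0,45,0,0,30],[0,0,0,88,0,20,30],[0,0,0,88,0,70,30],[0,0,0,88,0,120,30],[0,0,0,88,0,165,30],[0,0,0,88,0,195,30],[0,0,0,88,0,210,30],[0,0,0,88,0,212,30]]' && python3 -m creep '[[0,0,0,0,0,0,30],[0,0,0,0,0,0,30]]'
```

```text
clock: 11.02
tool_pos: [0.6887, 0.044, 0.0361]
orientation: [[1.0, -0.018, -0.0], [-0.018, -1.0, 0.0], [-0.0, -0.0, -1.0]]
ft_force: [0.2, -1.0, 0.3]
gripper_width: 0.0496
gripper_force: 41.6
clock: 11.28
tool_pos: [0.6895, 0.0438, 0.0377]
orientation: [[1.0, -0.018, 0.002], [-0.018, -1.0, 0.0], [0.002, -0.0, -1.0]]
ft_force: [0.0, -0.7, -0.4]
gripper_width: 0.0493
gripper_force: 41.6
```

Lower another 2 mm to touch, then open gently and rise.

```bash
python3 -m creep '[[0,0,0,-1,-1,2,30],[0,0,0,-1,-1,3,30],[0,0,0,-1,-1,3,30],[0,0,0,-1,-1,3,60],[0,0,0,-1,-1,3,85],[0,0,0,-1,-1,3,85],[0,0,0,-1,-1,3,85],[0,0,0,-1,-1,3,85]]' && python3 -m creep '[[0,0,0,0,0,-30,85],[0,0,0,0,0,-80,85],[0,0,0,0,0,-140,85],[0,0,0,0,0,-200,85],[0,0,0,-50,0,-220,85],[0,0,0,-90,0,-220,85],[0,0,0,-90,0,-220,85],[0,0,0,-90,0,-220,85]]'
python3 - <<'E'
from h import *
n="wrist"; im=vision.grab_frame(n); cv2.imwrite("pics/w5.png",im[:,:,::-1])
for t,z in [("block_center",.03),("bed_center",.012),("pad",.03),("lever_pivot",.085),("handle_grip",.195),("catch_tab",.067),("catch_pivot",.035)]:
    for r in vision.pinpoint(n,t)[:3]: print(t,r["uv"],r["p"],onz(n,r["uv"],z).round(4))
E
```

```text
clock: 12.28
tool_pos: [0.6876, 0.0448, 0.0332]
orientation: [[1.0, -0.018, -0.0], [-0.018, -1.0, -0.0], [-0.0, 0.0, -1.0]]
ft_force: [-0.1, -0.1, 0.3]
gripper_width: 0.0847
gripper_force: 0.0
clock: 13.28
tool_pos: [0.5984, 0.0464, 0.2537]
orientation: [[1.0, -0.018, 0.002], [-0.018, -1.0, 0.0], [0.002, -0.0, -1.0]]
ft_force: [0.7, 0.1, -0.4]
gripper_width: 0.085
gripper_force: 0.0
block_center [409.7, 349.8] 0.98 [ 0.342  -0.0787  0.03  ]
block_center [165.2, 255.4] 0.96 [0.4933 0.2374 0.03  ]
block_center [78.7, 331.5] 0.89 [0.381  0.3735 0.03  ]
pad [313.2, 138.0] 0.66 [0.6348 0.0488 0.03  ]
catch_pivot [437.8, 226.2] 0.63 [ 0.5275 -0.0982  0.035 ]
```

View pics/w5.png

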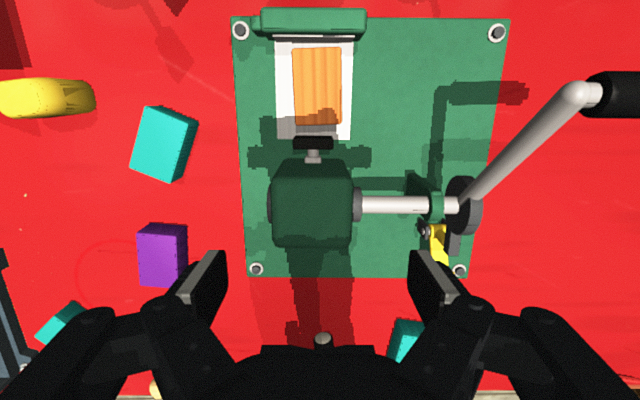

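The block lies straight on the white bed at (292–342,47–125), between pad (row 137) and fence (row 38), and is released. Next I'll turn 90° (needed for the handle anyway), close the fingers and go above the tab.

```bash
python3 -m creep '[[0,0,-10,-16,18,0,85],[0,0,-20,-32,36,0,60],[0,0,-30,-48,54,0,0],[0,0,-40,-64,72,0,0],[0,0,-50,-80,90,0,0],[0,0,-60,-96,108,0,0],[0,0,-70,-112,126,20,0],[0,0,-80,-128,145,40,0]]' && python3 -m creep '[[0,0,-10,0,0,30,0],[0,0,-10,0,0,60,0],[0,0,-10,0,0,60,0],[0,0,-10,0,0,60,0]]'
python3 - <<'E'
from h import *
n="wrist"; im=vision.grab_frame(n); cv2.imwrite("pics/w6.png",im[:,:,::-1])
for t,z in [("handle_grip",.195),("catch_tab",.067),("catch_pivot",.035),("lever_pivot",.085)]:
    for c in("wrist","scene"):
        if c=="scene" and t=="handle_grip": vision.grab_frame("scene")
        for r in vision.pinpoint(c,t)[:2]: print(c,t,r["uv"],r["p"],onz(c,r["uv"],z).round(4))
o=env.observe();print(o["tool_pos"],o["joint_pos"])
E
```

```text
clock: 14.68
tool_pos: [0.467, -0.097, 0.2131]
orientation: [[0.186, 0.983, 0.001], [0.983, -0.186, -0.0], [0.0, 0.001, -1.0]]
ft_force: [0.8, -0.1, -0.3]
gripper_width: -0.0
gripper_force: 0.0
clock: 15.18
tool_pos: [0.4678, -0.0962, 0.1541]
orientation: [[0.018, 1.0, 0.001], [1.0, -0.018, -0.0], [-0.0, 0.001, -1.0]]
ft_force: [-0.4, -0.5, 0.2]
gripper_width: 0.0002
gripper_force: 0.0
scene handle_grip [371.1, 173.9] 0.46 [ 0.6635 -0.1606  0.195 ]
wrist catch_tab [315.0, 205.8] 0.61 [ 0.4665 -0.0957  0.067 ]
wrist catch_tab [598.6, 0.7] 0.39 [0.6408 0.032  0.067 ]
scene catch_tab [331.4, 230.1] 0.69 [ 0.48   -0.0968  0.067 ]
scene catch_tab [437.8, 285.4] 0.22 [ 0.4084 -0.4825  0.067 ]
wrist catch_pivot [386.9, 194.6] 0.89 [ 0.5254 -0.0978  0.035 ]
scene catch_pivot [338.0, 225.6] 0.66 [ 0.5356 -0.0966  0.035 ]
scene lever_pivot [355.3, 214.2] 0.96 [ 0.5661 -0.1473  0.085 ]
scene lever_pivot [318.6, 189.7] 0.71 [0.6253 0.0205 0.085 ]
[ 0.4671099  -0.096345    0.15351517] [ 23.51756299  31.94357955 -21.91934937 118.93097594  21.37386041
  32.83362859 -14.55592373]
```

View pics/w6.png

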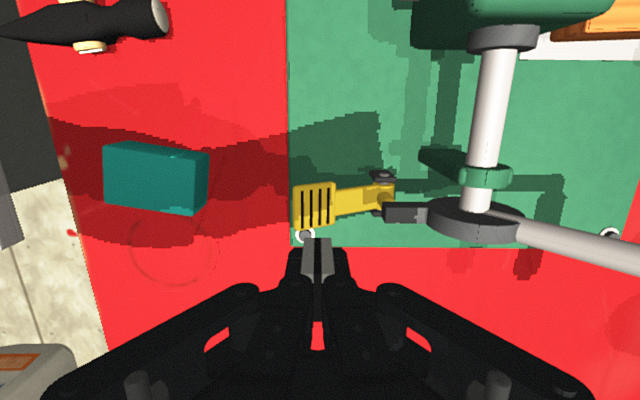

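The yellow tab is at (315,205), right under the closed fingers (TCP x,y = 0.467,-0.096 against tab 0.4665,-0.096). Press down.

```bash
python3 -m creep '[[0,0,0,0,0,40,0],[0,0,0,0,0,60,0],[0,0,0,0,0,75,0],[0,0,0,0,0,88,0],[0,0,0,0,0,98,0],[0,0,0,0,0,107,0],[0,0,0,0,0,113,0],[0,0,0,0,0,113,0]]' && python3 -m creep '[[0,0,0,0,0,2,0],[0,0,0,0,0,4,0],[0,0,0,0,0,4,0]]'
```

```text
clock: 16.68
tool_pos: [0.4675, -0.0964, 0.0428]
orientation: [[0.017, 1.0, 0.002], [1.0, -0.017, -0.002], [-0.002, 0.002, -1.0]]
ft_force: [-6.6, 1.8, 34.3]
gripper_width: 0.0001
gripper_force: 17.4
clock: 17.05
tool_pos: [0.4678, -0.0964, 0.0414]
orientation: [[0.017, 1.0, 0.004], [1.0, -0.017, -0.003], [-0.003, 0.004, -1.0]]
ft_force: [-12.3, 2.7, 64.9]
gripper_width: 0.0002
gripper_force: 32.9
```

The force climbs sharply, so it has reached the stop. Back up and check the catch.

```bash
python3 -m creep '[[0,0,0,0,0,-30,0],[0,0,0,0,0,-80,0],[0,0,0,0,0,-115,0],[0,0,0,0,0,-115,0],[0,0,0,0,0,-115,0]]'
python3 - <<'E'
from h import *
im=vision.grab_frame("wrist")[:,:,::-1]; old=cv2.imread("pics/w6.png")
for r in vision.pinpoint("wrist","catch_tab")[:2]: print(r["uv"],r["p"],onz("wrist",r["uv"],.020))
print(proj("wrist",(.465,-.0965,.020)),proj("wrist",(.4705,-.0965,.067)))
cv2.imwrite("pics/c7.png",np.hstack([cv2.resize(q[140:260,260:450],None,fx=2,fy=2) for q in(old,im)]))
E
```

```text
clock: 17.68
tool_pos: [0.4669, -0.0965, 0.1509]
orientation: [[0.018, 1.0, 0.0], [1.0, -0.018, -0.0], [-0.0, 0.0, -1.0]]
ft_force: [-0.5, 0.1, 0.8]
gripper_width: 0.0
gripper_force: 0.0
[306.4, 190.4] 0.86 [ 0.45719556 -0.09596883  0.02      ]
[315.4720357  190.83798477] [322.69485397 208.70519472]
```

View pics/c7.png

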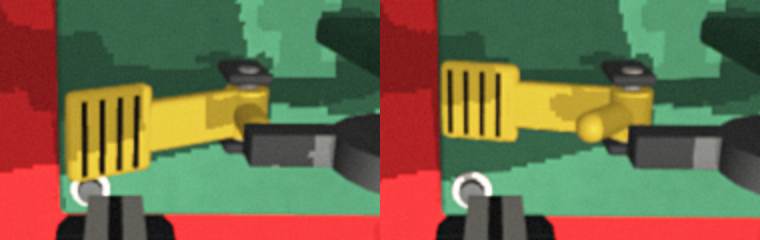

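The tab has dropped and lies nearly level (right half, row 190 as predicted for the stop). On to the handle: rise, open, and measure it from above.

```bash
python3 -m creep '[[0,0,0,0,0,-60,0],[0,0,0,0,0,-120,30],[0,0,0,-5,25,-150,60],[0,0,0,-20,75,-150,60],[0,0,0,-35,130,-150,60],[0,0,0,-50,180,-150,60],[0,0,0,-55,205,-150,60],[0,0,0,-55,205,-150,60]]' && python3 -m creep '[[0,0,0,0,0,0,60],[0,0,0,0,0,0,60]]'
python3 - <<'E'
from h import *
n="wrist"; im=vision.grab_frame(n); cv2.imwrite("pics/w8.png",im[:,:,::-1])
for t,z in [("handle_grip",.195),("handle",.195),("lever_pivot",.085),("catch_pivot",.035)]:
    for r in vision.pinpoint(n,t)[:2]: print(t,r["uv"],r["p"],onz(n,r["uv"],z).round(4))
o=env.observe();print(o["tool_pos"],o["joint_pos"])
E
```

```text
clock: 18.77
tool_pos: [0.6717, -0.1548, 0.2983]
orientation: [[0.018, 1.0, -0.003], [1.0, -0.018, 0.001], [0.001, -0.003, -1.0]]
ft_force: [-0.1, -0.1, -0.3]
gripper_width: 0.0601
gripper_force: 0.0
clock: 19.02
tool_pos: [0.6701, -0.1547, 0.3014]
orientation: [[0.017, 1.0, -0.001], [1.0, -0.017, -0.0], [-0.0, -0.001, -1.0]]
ft_force: [-0.6, -1.0, 0.2]
gripper_width: 0.0599
gripper_force: 0.0
handle_grip [320.8, 198.3] 0.8 [ 0.6736 -0.1547  0.195 ]
lever_pivot [230.6, 169.0] 0.59 [ 0.5734 -0.1527  0.085 ]
catch_pivot [198.0, 115.4] 0.75 [ 0.5258 -0.0952  0.035 ]
[ 0.67075588 -0.15503917  0.30179523] [ 25.0386727   38.91590177 -27.30094649  75.46495579  17.89973266
  69.79113823  -4.22610534]
```

View pics/w8.png

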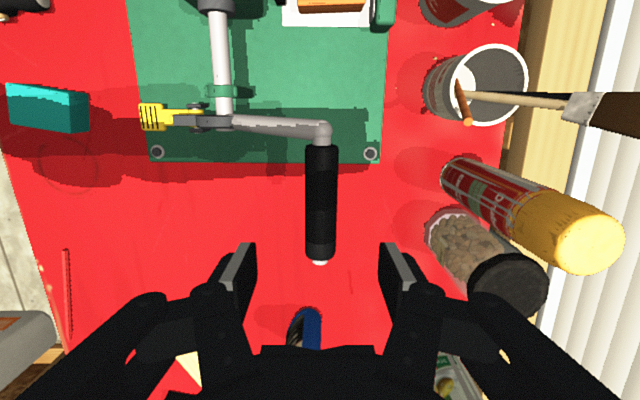

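The grip is at (321,200), i.e. about (0.674,-0.155,0.195), matching the pivot (0.573) plus 102 mm. Descend and pinch.

```bash
python3 -m creep '[[0,0,0,0,3,40,60],[0,0,0,0,3,80,60],[0,0,0,0,3,108,60],[0,0,0,0,3,108,60],[0,0,0,0,3,108,15],[0,0,0,0,3,108,15],[0,0,0,0,3,108,15],[0,0,0,0,3,108,15]]' 60 && python3 -m creep '[[0,0,0,0,0,0,15],[0,0,0,0,0,0,15]]'
```

```text
clock: 20.27
tool_pos: [0.6729, -0.155, 0.1952]
orientation: [[0.019, 1.0, -0.002], [1.0, -0.019, -0.001], [-0.001, -0.002, -1.0]]
ft_force: [-5.3, 0.1, 3.9]
gripper_width: 0.0242
gripper_force: 58.6
clock: 20.52
tool_pos: [0.6729, -0.155, 0.1952]
orientation: [[0.019, 1.0, -0.002], [1.0, -0.019, -0.0], [-0.001, -0.002, -1.0]]
ft_force: [-4.8, 0.3, 4.8]
gripper_width: 0.0243
gripper_force: 58.6
```

```bash
python3 -m creep '[[0,0,0,0,-12,-10,15],[0,0,0,0,-24,-18,15],[0,0,0,0,-37,-25,15],[0,0,0,0,-51,-31,15],[0,0,0,0,-65,-36,15],[0,0,0,0,-80,-39,15],[0,0,0,0,-80,-39,15]]' 80
```

```text
clock: 21.4
tool_pos: [0.5946, -0.153, 0.2339]
orientation: [[0.018, 1.0, 0.004], [1.0, -0.018, 0.0], [0.0, 0.004, -1.0]]
ft_force: [5.6, 1.8, -3.4]
gripper_width: 0.0231
gripper_force: 79.3
```

```bash
python3 -m creep '[[0,0,0,0,-15,-1,15],[0,0,0,0,-30,-1,15],[0,0,0,0,-45,1,15],[0,0,0,0,-60,3,15],[0,0,0,0,-68,6,15],[0,0,0,0,-74,8,15],[0,0,0,0,-76,8,15],[0,0,0,0,-76,8,15]]' && python3 -m creep '[[0,0,0,0,0,0,15],[0,0,0,0,0,0,15]]'
python3 - <<'E'
from h import *
im=vision.grab_frame("wrist")[:,:,::-1]; cv2.imwrite("pics/w9.png",im)
E
```

```text
clock: 22.4
tool_pos: [0.524, -0.1512, 0.2283]
orientation: [[0.017, 1.0, 0.014], [1.0, -0.017, -0.0], [-0.0, 0.014, -1.0]]
ft_force: [8.8, 2.0, 8.6]
gripper_width: 0.0236
gripper_force: 80.7
clock: 22.65
tool_pos: [0.5241, -0.1511, 0.2284]
orientation: [[0.017, 1.0, 0.014], [1.0, -0.017, -0.0], [-0.0, 0.014, -1.0]]
ft_force: [8.6, 2.8, 9.5]
gripper_width: 0.0235
gripper_force: 80.8
```

View pics/w9.png

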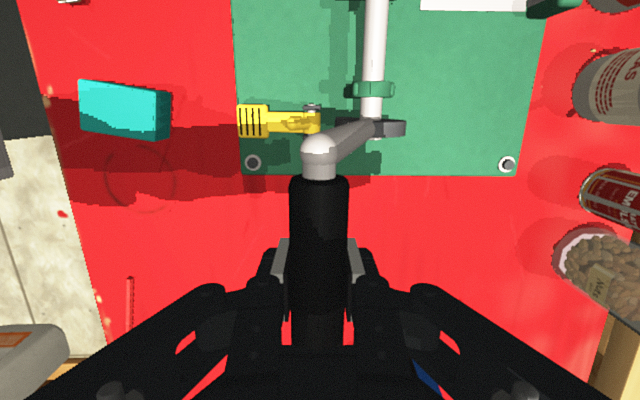

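The hand holds the grip at (320,240), with the lever leaning towards the robot and the catch still down (252,120). By the TCP position the lever is at about 1.07, so I'll pull a little further until the force shows the stop. I have gone over the limit of 10 viewed pictures, so no more viewing.

```bash
python3 -m creep '[[0,0,0,0,-4,1,15],[0,0,0,0,-7,2,15],[0,0,0,0,-7,2,15],[0,0,0,0,-7,2,15]]'
```

```text
clock: 23.2
tool_pos: [0.5185, -0.151, 0.2265]
orientation: [[0.017, 1.0, 0.017], [1.0, -0.017, -0.0], [0.0, 0.017, -1.0]]
ft_force: [12.2, 2.1, 7.3]
gripper_width: 0.0235
gripper_force: 80.6
```

```bash
python3 -m creep '[[0,0,0,0,-3,1,15],[0,0,0,0,-5,1,15],[0,0,0,0,-5,1,15],[0,0,0,0,-5,1,15]]'
```

```text
clock: 23.7
tool_pos: [0.518, -0.151, 0.2265]
orientation: [[0.017, 0.999, 0.027], [1.0, -0.017, -0.0], [0.0, 0.027, -1.0]]
ft_force: [20.6, 2.2, 3.2]
gripper_width: 0.0235
gripper_force: 80.3
```

It is at the stop: the force jumped to 20 N and the motion ceased. Quick numeric check of the block, then hand in.

```bash
python3 -m creep '[[0,0,0,0,0,0,15],[0,0,0,0,0,0,15],[0,0,0,0,0,0,15]]'
python3 - <<'E'
from h import *
vision.grab_frame("scene")
for t,z in [("block_center",.03),("catch_tab",.02)]:
    print(t,[(onz("scene",r["uv"],z).round(3),round(r["p"],2)) for r in vision.pinpoint("scene",t)])
print(env.job_done())
E
```

```text
clock: 24.08
tool_pos: [0.5181, -0.151, 0.2265]
orientation: [[0.017, 0.999, 0.027], [1.0, -0.017, -0.0], [0.0, 0.027, -1.0]]
ft_force: [19.2, 2.3, 4.0]
gripper_width: 0.0234
gripper_force: 80.3
block_center [(array([0.366, 0.379, 0.03 ]), 0.86), (array([ 0.327, -0.093,  0.03 ]), 0.75), (array([0.672, 0.063, 0.03 ]), 0.6), (array([0.616, 0.229, 0.03 ]), 0.59), (array([0.673, 0.024, 0.03 ]), 0.57), (array([ 0.621, -0.132,  0.03 ]), 0.37)]
catch_tab [(array([ 0.473, -0.105,  0.02 ]), 0.68), (array([0.695, 0.046, 0.02 ]), 0.47)]
the job is handed in; nothing more can be done
None
```

I handed the job in at 24 s with the block on the bed, the catch down and the handle held at its stop (about 20 N). The clamping was not seen directly, no verdict came back, and I viewed 12 pictures against the limit of 10.

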